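# Unhook the brass oil pot from its sprung keeper

## Robot

A 7-joint arm with a two-finger parallel gripper is mounted at the origin on the work surface. World frame = base frame: x ahead of the robot, y to its left, z up, the work surface at z = 0. Lengths are in mm, angles in rad, forces in N, time in s.
With the tool pointing down it reaches from about 350 to 900 mm from the base axis. Payload 19.9 kg.
Tool frame: the origin (TCP) lies midway between the tips of the shut fingers; the grasp point (between the pads) lies 19 mm behind it; z points along the fingers, y is the line along which they close (so a half turn about z gives the same grasp; the last joint's range is limited). The gripper opens to 94 mm and grips with 3 to 60 N. Pads are 16 mm wide; open, the fingers measure 119 mm over their backs; the gripper's body (75 mm by 177 mm) begins 78 mm behind the grasp point.
Start: joints at [-1.196, 0.417, -0.01, 1.614, 0.005, 1.111, -0.053], TCP at [252.439, 571.727, 185.225] pointing down, gripper open.
Joint ranges: [-2.81, 2.81], [-0.39, 2.02], [-1.27, 1.25], [0.06, 2.57], [-1.19, 4.33], [0.19, 2], [-2.82, 2.82]. Speed limits (rad/s): [1.89, 1.89, 2.39, 2.39, 3.01, 3.01, 3.01].

## Interface

Orientations are given as [roll, pitch, yaw] about the fixed x, y, z axes, in that order (R = Rz(yaw) Ry(pitch) Rx(roll)).
In Python, from workcell import manip, read_camera, camera_params, get_obs gives the robot as it stands (manip), with the cameras as plain functions and the readings as plain functions.
- The arm moves only by the tool nudge_tcp, called after "Request:" by a JSON object that holds its "op" and its "data". Schema: {"type":"object","properties":{"increments":{"type":"array","items":{"type":"number"},"minItems":7,"maxItems":70},"force":{"type":"number"},"only":{"type":"string"},"quiet":{"type":"boolean"},"lines":{"type":"string"}},"required":["increments"],"additionalProperties":false}. increments is one flat list of numbers that holds 1 to 10 rows one after another, with no inner brackets; each row has 7 numbers: dx, dy, dz in normalised numbers (1 is 750 mm), then a rotation vector rx, ry, rz in fractions of the full range, 1 being 2 rad, then the finger opening in mm; each row is the pose to reach, as a shift and turn from the pose commanded when the call began, along the tool's axes at that moment; what a row does not reach only later rows make up. A row lasts 1/8 s, in which the tool goes at most 62.5 mm and 0.188 rad, less where a joint would pass 70% of its speed; a pose out of reach is approached as far as the arm can. The fingers move at their own pace and stop on an object; force is the grip in N (left out, the last holds). Time passes only in rows, so rows that do not move let the fingers close. The tool returns the time, the measured TCP pose, the force, the opening and the grip force at its end. only (a regular expression) keeps the lines of the reply that match it, lines (a string "A,B") keeps lines A to B, and quiet returns only ok. A shift or turn number past 1, either way, is cut back to 1. Input that does not fit is refused with a message, and nothing moves.
- get_obs(): the state, without advancing time (a new reading comes with each control period).
- read_camera(name): name is "side" or "top"; returns the picture (420x560x3 uint8, blue, green, red); there is no depth.
- camera_params(name): a dict with "mtx" (3x3 intrinsics, pixels), "k1" (the pictures are not rectified: a ray, as slopes to the right and down, at radius r is drawn at 1 + k1 r^2 times it, then the intrinsics apply), "eye" and "rotation" of the camera in the world. Camera axes: x right, y down, z forward; pixel columns grow to the right and rows downward; lengths in mm; the calibration is good to about 2 mm. A picture is of the moment at which its call begins. camera_params takes no time and is no camera call.
- manip.finish_job(): hands the job in; it is judged then, once.
The state is a dict: "clock": time; "joint_positions": joint angles; "joint_velocities": joint speeds; "joint_torque": joint torques, N m; "position": TCP position; "orientation": TCP orientation; "wrist_force": force on the tool from outside, world axes, zero at the start; "wrist_torque": the same for the moment, N m; "gripper_width": finger opening in mm; "grasp_force": force on a finger pad.
Only numpy, scipy, OpenCV 4.12 (cv2) and the standard library are available. Lean on these libraries where they do the work, as an engineer would, in place of code of your own. Each camera call takes 0.05 s, during which the arm holds its last target. There are 200 camera calls.

## Task

In this brass-cutter's shop two small oil pots hang on hook stands, each locked in by a sprung keeper. Press down the red thumb pad of the brass pot's keeper until it snaps open, then lift the brass pot straight off its hook and set it down gently, upright, on the flat floor of the round steel dish, and let go. Leave the copper pot hanging where it is.

Things in the scene. Friction and masses are not known exactly. Their poses are not given: they have to be found in the camera images.
- brass_pot: Yellow brass pot, 0.35 kg. Body 48 mm across, 72 high, flat bottom; on top a dark wooden knob 22 mm across, 82 to 106 mm above the bottom: grip there. Two 6 mm thick lugs reach 55 mm out along +-y, undersides 55 mm up, and rest in 7 mm deep notches of two hook tines; with the keeper open it lifts straight up. Origin: centre of bottom, 70 mm above the bench while hung; z up.
- brass_hook_pad (a point): Top centre of the red pad (40x50 mm, x by y) of the brass pot's yellow keeper, 139 mm above the bench when shut. Its x points level from the pot's axis, 90 mm off, out past the pad. 3 N down swings it about a y axis 98 mm back; beyond about half way (25 mm) it snaps open (pad 51 mm lower, tilted) and stays; released sooner it springs shut. Shut, two claws 6 mm over the lugs lock the pot.
- dish: Round shallow steel dish, fixed to the bench. Flat inner floor about 118 mm across, 4 mm above the bench; flared rim 184 mm across, 30 mm high. Origin: centre of its underside; z up.
- copper_pot: Red-brown copper oil pot of the same shape and size as the brass one, hanging on an identical stand with its own red pad, on the other side of the dish. Origin: centre of its bottom. To be left alone.

How it is judged (in metres and radians):
On the way, in this order (a step that is already met when the one before it is completed fails the run):
1. the brass pot's keeper is pressed open while the pot still hangs on its hook (height (world z) of brass_hook_pad below 0.105 m and distance of brass_pot from where it was at the start of the episode below 0.02 m), for 0.2 s.
2. the brass pot is lifted off its hook (height (world z) of brass_pot above 0.095 m), for 0.1 s.
At the end, for the whole second after the job is handed in: The brass pot stands released and at rest on the dish's flat floor: its axis within 37 mm of the dish's centre, its bottom below 12 mm above the bench, upright within 8.5 degrees (horizontal distance between brass_pot and dish below 0.037 m and height (world z) of brass_pot below 0.012 m and angle between brass_pot's own z axis and vertical below 0.15 rad and linear speed of brass_pot below 0.03 m/s); the robot touches nothing.
It fails at once if the copper pot is disturbed (moved more than 25 mm) (distance of copper_pot from where it was at the start of the episode above 0.025 m).
It fails at once if the brass pot is dropped or slammed down (faster than 0.7 m/s less than 60 mm above the bench) (height (world z) of brass_pot below 0.06 m and linear speed of brass_pot above 0.7 m/s).
It also fails if it takes over 51 s, if anything falls off the work surface, if the arm or the gripper's body presses on something with over 40 N, if the wrist force passes 120 N, or if a joint passes its speed limit or range.

## Working session

There is one attempt and no reset: what is moved stays moved. The work goes in short steps, Python scripts to look and compute and a tool call to move; the robot and the scene stay as the last step left them, time stands still between calls to the robot, and variables do not carry over. Pictures are saved under pics/ and viewed, at most 10 in all, crops included, and the job is handed in when it is done.

```bash
mkdir -p pics; ls; python3 - <<'E'
from workcell import manip, read_camera, camera_params, get_obs
import cv2
for n in("side","top"):
    cv2.imwrite(f"pics/{n}0.png",read_camera(n)); p=camera_params(n); print(n,p)
o=get_obs();print(o["clock"],o["position"],o["orientation"],o["gripper_width"])
E
```

```text
pics
workcell.py
side {'mtx': array([[448.79669672,   0.        , 271.59712285],
       [  0.        , 448.79669672, 210.68211978],
       [  0.        ,   0.        ,   1.        ]]), 'k1': -0.07819396042916996, 'eye': array([  75.82350191, -830.92054755,  628.83603263]), 'rotation': array([-2.06826108, -0.01215509, -0.50789788])}
top {'mtx': array([[490.40158351,   0.        , 267.85902139],
       [  0.        , 490.40158351, 215.7669971 ],
       [  0.        ,   0.        ,   1.        ]]), 'k1': 0.05981332316674846, 'eye': array([ 461.93110001,  -15.04463948, 1065.03408951]), 'rotation': array([-3.06976859,  0.02858277, -1.58817443])}
0.1 [252.27851143 571.42383223 184.70101337] [-3.14048882e+00  6.57593410e-05  2.72583316e+00] 93.4777271889326
```

View pics/side0.png

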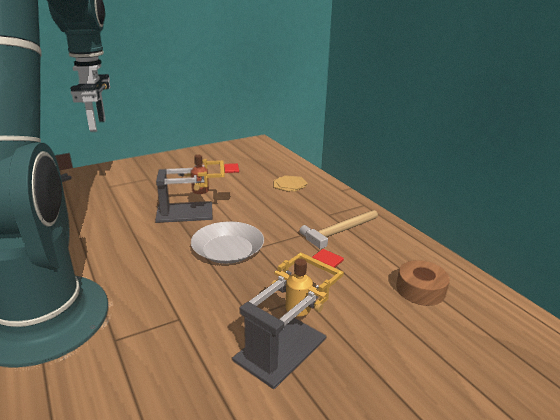

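View pics/top0.png

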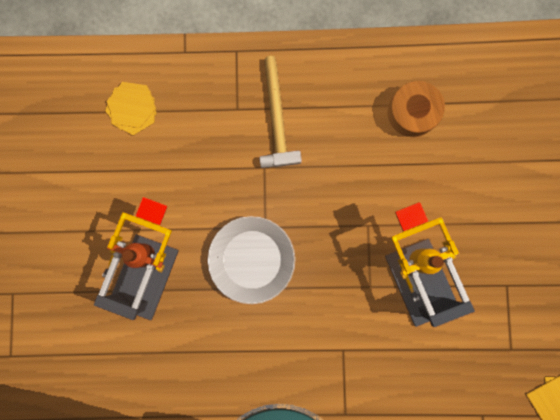

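The side view has the brass pot in front, with its knob at about (300,266), pad at (327,259) and the dish at (228,244). In the top view the knob is at (436,261), the pad at (411,217) and the dish at (252,260). The copper pot is at the far left, at top (138,255). Next I'll segment these and triangulate.

```bash
cat > h.py <<'E'
import numpy as np, cv2
from workcell import manip, read_camera, camera_params, get_obs
from scipy.spatial.transform import Rotation as R
from scipy.optimize import least_squares
def model(n):
    p=camera_params(n); return p["mtx"],np.array([p["k1"],0,0,0,0.]),np.array(p["eye"]),R.from_euler("xyz",p["rotation"]).as_matrix()
def proj(n,X):
    K,d,e,M=model(n); r=M.T
    return cv2.projectPoints(np.atleast_2d(X).astype(float),cv2.Rodrigues(r)[0],-r@e,K,d)[0][:,0]
def ray(n,uv):
    K,d,e,M=model(n); x=cv2.undistortPoints(np.array([[uv]],float),K,d)[0,0]
    return e,M@np.array([*x,1])
def onz(n,uv,z):
    e,v=ray(n,uv); return e+v*(z-e[2])/v[2]
def tri(s,t):
    f=lambda X:np.r_[proj("side",X)[0]-s,proj("top",X)[0]-t]
    r=least_squares(f,[600,0,100]); return r.x,r.fun
def red(im,box):
    x0,y0,x1,y1=box; h=cv2.cvtColor(im,cv2.COLOR_BGR2HSV)
    m=((h[...,0]<5)|(h[...,0]>175))&(h[...,1]>215)&(h[...,2]>150)
    k=np.zeros_like(m);k[y0:y1,x0:x1]=1;m&=k
    ys,xs=np.nonzero(m); return np.array([xs.mean(),ys.mean()]),len(xs),cv2.minAreaRect(np.c_[xs,ys].astype(np.float32))
E
python3 - <<'E'
from h import *
s=cv2.imread("pics/side0.png");t=cv2.imread("pics/top0.png")
a=red(s,(300,240,360,280));b=red(t,(380,190,440,240));print(a,b)
print("pad",tri(a[0],b[0])); print("knob",tri((300,263),(436,261)))
g=(t.max(2).astype(int)-t.min(2)<25)&(t.min(2)>90)
m=np.zeros_like(g);m[205:315,195:305]=g[205:315,195:305]
ys,xs=np.nonzero(m);c,r=cv2.minEnclosingCircle(np.c_[xs,ys].astype(np.float32));print("rim",c,r,onz("top",c,30))
c1=cv2.resize(s[235:335,235:355],None,fx=4.5,fy=4.5,interpolation=cv2.INTER_CUBIC)
c2=cv2.resize(t[200:300,380:480],None,fx=4.5,fy=4.5,interpolation=cv2.INTER_CUBIC)[:, :255*1+195]
h=np.hstack([c1,c2]);h=cv2.resize(h,None,fx=.8,fy=.8);print(h.shape);cv2.imwrite("pics/c1.png",h)
E
```

```text
(array([nan, nan]), 0, ((0.0, 0.0), (0.0, 0.0), 0.0)) (array([411.08235294, 216.67764706]), 425, ((411.0266418457031, 216.36390686035156), (18.84615707397461, 25.4615421295166), 67.38013458251953))h.py:22: RuntimeWarning: Mean of empty slice.
  ys,xs=np.nonzero(m); return np.array([xs.mean(),ys.mean()]),len(xs),cv2.minAreaRect(np.c_[xs,ys].astype(np.float32))
  ret = ret.dtype.type(ret / rcount)
Traceback (most recent call last):
  File "h.py", line 17, in tri
    r=least_squares(f,[600,0,100]); return r.x,r.fun
ValueError: Residuals are not finite in the initial point.
```

```bash
sed -i 's/>215/>190/' h.py
python3 - <<'E'
from h import *
s=cv2.imread("pics/side0.png");t=cv2.imread("pics/top0.png")
print(cv2.cvtColor(s,cv2.COLOR_BGR2HSV)[259,322:334:3])
a=red(s,(300,240,360,280));b=red(t,(380,190,440,240));print(a,b)
print("pad",tri(a[0],b[0])); print("knob",tri((300,263),(436,261)))
g=(t.max(2).astype(int)-t.min(2)<25)&(t.min(2)>90)
m=np.zeros_like(g);m[205:315,195:305]=g[205:315,195:305]
ys,xs=np.nonzero(m);c,r=cv2.minEnclosingCircle(np.c_[xs,ys].astype(np.float32));print("rim",c,r,onz("top",c,30))
c1=s[235:335,260:350];c2=t[200:300,390:480]
h=cv2.resize(np.hstack([c1,c2]),None,fx=4.4,fy=4.4,interpolation=cv2.INTER_CUBIC);cv2.imwrite("pics/c1.png",h)
E
```

```text
[[  1 187 221]
 [  1 189 219]
 [  1 183 222]
 [  2 186 221]]
(array([328.2, 258.5]), 10, ((326.587646484375, 258.24090576171875), (25.675188064575195, 9.243067741394043), 25.016895294189453)) (array([411.08235294, 216.67764706]), 425, ((411.0266418457031, 216.36390686035156), (18.84615707397461, 25.4615421295166), 67.38013458251953))
pad (array([ 523.97534903, -259.36093152,  135.02288101]), array([-1.00409183,  0.14282488,  0.46929459, -0.85513177]))
knob (array([ 440.29229268, -289.62732389,  171.40497117]), array([-0.23909314,  0.02437221,  0.11122867, -0.21574723]))
rim (250.17088317871094, 259.6918640136719) 42.852359771728516 [444.9984791   52.08913461  30.        ]
```

View pics/c1.png

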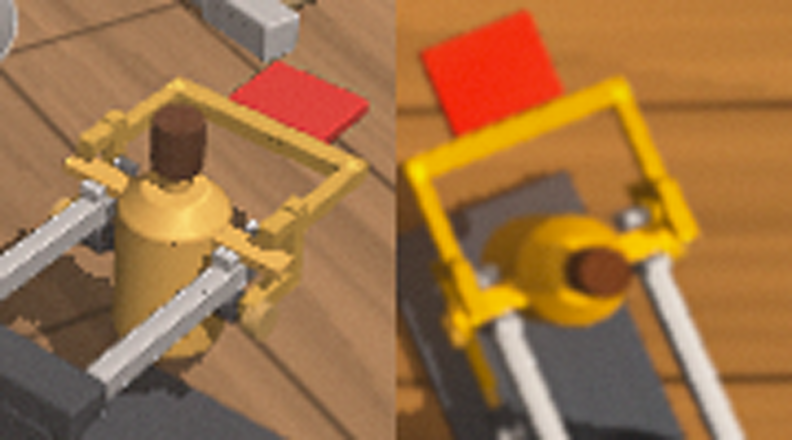

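Refined pixel centres from the crop: pad at side (328.6,257.8) and top (412.2,216.6); knob top at side (300.9,261.1) and top (437,261). The keeper's frame surrounds the knob, with the claws over the lugs.

```bash
cat >> h.py <<'E'
def delta(X,yaw=None):
    o=get_obs(); M=R.from_euler("xyz",o["orientation"]); p=np.array(o["position"])
    d=M.inv().apply(np.array(X)-p); rv=0 if yaw is None else (M.inv()*R.from_euler("xyz",[np.pi,0,yaw])).as_rotvec()
    print("d",d.round(1),"rv",np.round(rv,3))
E
python3 - <<'E'
from h import *
P=tri((328.6,257.8),(412.2,216.6));k=tri((300.9,261.1),(437,261));print(P,k)
v=P[0]-k[0];print(np.hypot(*v[:2]),np.arctan2(v[1],v[0]))
# dish floor check from side rim ellipse centre
print(onz("side",(228,244),30))
delta([*P[0][:2],260]); delta([440,0,260]); delta([*P[0][:2],150])
E
```

```text
(array([ 523.84104709, -260.71818795,  137.53959618]), array([-0.95891905,  0.13717992,  0.44846626, -0.81628478])) (array([ 440.85987334, -290.33093033,  175.64928161]), array([-0.54823069,  0.05651923,  0.25489686, -0.49360519]))
88.10669502315648 0.34277392103865206
[440.34505496  29.30482766  30.        ]
d [-584.5 -651.7  -74.5] rv 0
d [-402.5 -447.   -74.8] rv 0
d [-584.5 -651.5   35.5] rv 0
```

Units first: shifts go in shares of 750 mm and turns go in shares of 2 rad. So -415 mm is -0.5533, -290 mm is -0.3867.

```bash
python3 - <<'E'
from h import *
print(tri((228,244),(251,260))); a=np.linspace(0,2*np.pi,120)
for X in([445,52],[443,40],[440,30]):
    c=np.c_[X[0]+92*np.cos(a),X[1]+92*np.sin(a),30+0*a]
    for n in("side","top"): q=proj(n,c);print(X,n,q.min(0).round(),q.max(0).round())
E
```

```text
(array([446.0322391 ,  50.33499273,  16.34356566]), array([-1.18651465, -0.00433049,  0.3988052 , -0.92194954]))
[445, 52] side [189. 221.] [263. 260.]
[445, 52] top [207. 216.] [294. 304.]
[443, 40] side [190. 223.] [264. 263.]
[443, 40] top [212. 217.] [300. 305.]
[440, 30] side [190. 225.] [265. 266.]
[440, 30] top [217. 218.] [305. 306.]
```

Request:
{"op": "nudge_tcp", "data": {"increments": [-0.0133,-0.0133,-0.1,0,0,0,0,-0.0667,-0.0733,-0.1,0,0,0,0,-0.12,-0.1333,-0.1,0,0,0,0,-0.1733,-0.1933,-0.1,0,0,0,0,-0.2267,-0.2533,-0.1,0,0,0,0,-0.28,-0.3133,-0.1,0,0,0,0,-0.3333,-0.3733,-0.1,0,0,0,0,-0.3867,-0.4333,-0.1,0,0,0,0,-0.44,-0.4933,-0.1,0,0,0,0,-0.4933,-0.5533,-0.1,0,0,0,0], "force": 20}}

```text
clock: 1.35
position: [423.4, 40.7, 260.4]
orientation: [3.141, 0.0, 2.726]
wrist_force: [0.3, -0.6, 0.7]
gripper_width: 0.8
grasp_force: 0.0
```

```bash
python3 - <<'E'
from h import *
u=np.array([np.cos(.343),np.sin(.343)]);p=np.array([523.8,-260.7])-4*u
delta([*p,260]);delta([*p,150]);delta([*p,100])
E
```

```text
d [-210.7 -238.     0.3] rv 0
d [-210.6 -238.   110.3] rv 0
d [-210.6 -238.   160.3] rv 0
```

In the tool's units: -238 mm is -0.3173, -220 mm is -0.2933.

Request:
{"op": "nudge_tcp", "data": {"increments": [-0.0533,-0.06,0,0,0,0,0,-0.1067,-0.12,0,0,0,0,0,-0.16,-0.18,0,0,0,0,0,-0.2133,-0.24,0,0,0,0,0,-0.26,-0.2933,0,0,0,0,0,-0.2813,-0.3173,0.04,0,0,0,0,-0.2813,-0.3173,0.0933,0,0,0,0,-0.2813,-0.3173,0.1333,0,0,0,0,-0.2813,-0.3173,0.1333,0,0,0,0]}}

```text
clock: 2.48
position: [519.0, -259.8, 158.6]
orientation: [-3.141, -0.004, 2.726]
wrist_force: [-0.4, 0.8, 0.7]
gripper_width: 0.6
grasp_force: 0.0
```

```bash
python3 - <<'E'
from h import *
u=np.array([np.cos(.343),np.sin(.343)]);p=np.array([523.8,-260.7])-4*u
delta([*p,139]);delta([*p,100])
E
```

```text
d [-1.9 -1.6 19.6] rv 0
d [-2.  -1.6 58.6] rv 0
```

Now press down gradually until the tip is at about z 95.

In the tool's units: 66 mm is 0.088, 58 mm is 0.0773.

Request:
{"op": "nudge_tcp", "data": {"increments": [0,0,0.0133,0,0,0,0,0,0,0.024,0,0,0,0,0,0,0.0347,0,0,0,0,0,0,0.0453,0,0,0,0,0,0,0.056,0,0,0,0,0,0,0.0667,0,0,0,0,0,0,0.0773,0,0,0,0,0,0,0.088,0,0,0,0,0,0,0.088,0,0,0,0,0,0,0.088,0,0,0,0]}}

```text
clock: 3.72
position: [520.1, -260.5, 94.4]
orientation: [-3.141, -0.0, 2.726]
wrist_force: [0.5, -0.6, 0.7]
gripper_width: 0.4
grasp_force: 0.0
```

```bash
python3 - <<'E'
from h import *
s=read_camera("side");t=read_camera("top")
h=cv2.resize(np.hstack([s[225:335,250:350],t[190:300,390:490]]),None,fx=4,fy=4,interpolation=cv2.INTER_CUBIC);cv2.imwrite("pics/p1.png",h)
E
```

```text
(no output)
```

View pics/p1.png

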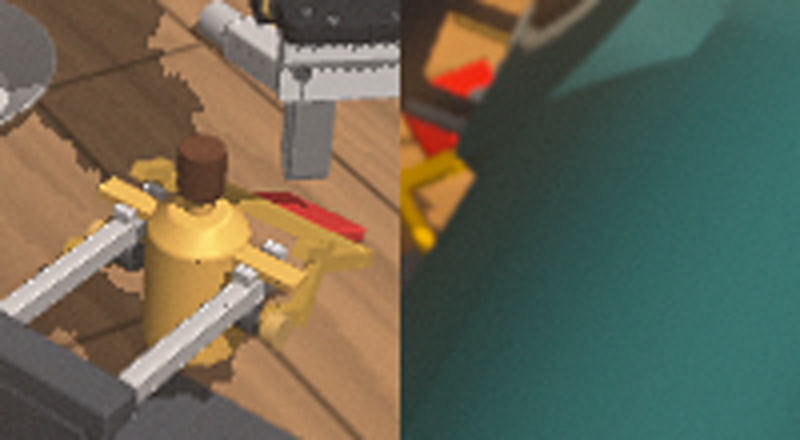

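The keeper is open: the pad is tilted down and the claws are off the lugs. The knob top is still at side (301,262), so the pot is still hanging. Next is the move to the knob.

```bash
python3 - <<'E'
from h import *
delta([440.9,-290.3,215]);delta([440.9,-290.3,149])
E
```

```text
d [  60.5  -59.4 -120.5] rv 0
d [ 60.5 -59.4 -54.5] rv 0
```

In the tool's units: -125 mm is -0.1667, -115 mm is -0.1533.

Request:
{"op": "nudge_tcp", "data": {"increments": [0,0,-0.06,0,0,0,60,0,0,-0.12,0,0,0,60,0,0,-0.1667,0,0,0,60,0.0333,-0.0333,-0.1667,0,0,0,60,0.0667,-0.0667,-0.1667,0,0,0,60,0.08,-0.0787,-0.1667,0,0,0,60,0.08,-0.0787,-0.1667,0,0,0,60,0.08,-0.0787,-0.1533,0,0,0,60,0.08,-0.0787,-0.1467,0,0,0,60,0.08,-0.0787,-0.1467,0,0,0,60]}}

```text
clock: 5.08
position: [441.5, -289.7, 203.6]
orientation: [-3.141, -0.001, 2.726]
wrist_force: [-0.1, -0.1, 0.2]
gripper_width: 60.1
grasp_force: 0.0
```

```bash
python3 - <<'E'
from h import *
delta([440.9,-290.3,149])
s=read_camera("side");t=read_camera("top")
h=cv2.resize(np.hstack([s[200:330,240:340],t[200:330,380:480]]),None,fx=4,fy=4,interpolation=cv2.INTER_CUBIC);cv2.imwrite("pics/p2.png",h)
E
```

```text
d [ 0.3 -0.8 54.6] rv 0
```

View pics/p2.png

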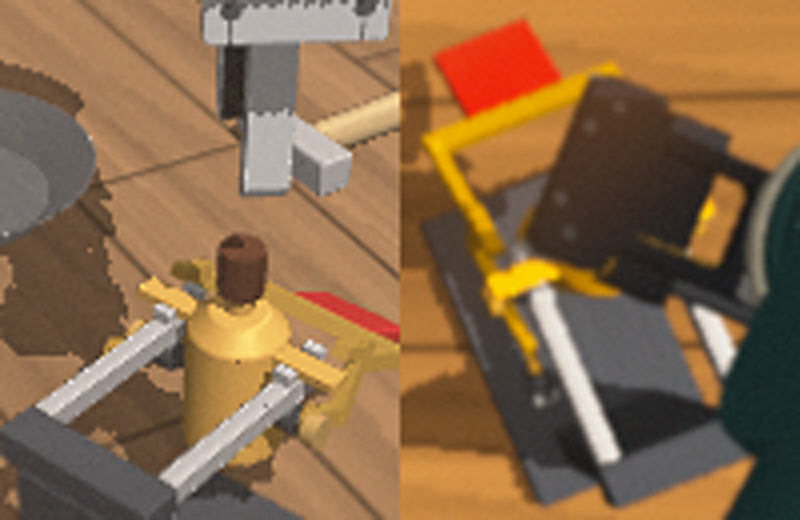

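The keeper stays open after the arm moved away, and the open fingers are above the knob at side (300,261). Now I'll descend and grip.

In the tool's units: 54 mm is 0.072, 45 mm is 0.06.

Request:
{"op": "nudge_tcp", "data": {"increments": [0,-0.0013,0.02,0,0,0,60,0,-0.0013,0.04,0,0,0,60,0,-0.0013,0.06,0,0,0,60,0,-0.0013,0.072,0,0,0,60,0,-0.0013,0.072,0,0,0,60,0,-0.0013,0.072,0,0,0,15,0,-0.0013,0.072,0,0,0,15,0,-0.0013,0.072,0,0,0,15,0,-0.0013,0.072,0,0,0,15,0,-0.0013,0.072,0,0,0,15], "force": 30}}

```text
clock: 6.42
position: [441.1, -290.8, 150.4]
orientation: [3.141, 0.0, 2.726]
wrist_force: [-0.5, 1.5, 1.5]
gripper_width: 20.1
grasp_force: 30.0
```

In the tool's units: -105 mm is -0.14, -96 mm is -0.128.

Request:
{"op": "nudge_tcp", "data": {"increments": [0,0,-0.008,0,0,0,15,0,0,-0.0187,0,0,0,15,0,0,-0.032,0,0,0,15,0,0,-0.048,0,0,0,15,0,0,-0.064,0,0,0,15,0,0,-0.08,0,0,0,15,0,0,-0.096,0,0,0,15,0,0,-0.112,0,0,0,15,0,0,-0.128,0,0,0,15,0,0,-0.14,0,0,0,15]}}

```text
clock: 7.68
position: [441.1, -291.0, 256.1]
orientation: [-3.142, 0.0, 2.726]
wrist_force: [0.4, 0.2, -2.8]
gripper_width: 20.2
grasp_force: 30.0
```

```bash
python3 - <<'E'
from h import *
delta([445.3,51,255]);delta([445.3,51,100])
s=read_camera("side");
cv2.imwrite("pics/p3.png",cv2.resize(s[150:340,200:400],None,fx=3,fy=3))
E
```

```text
d [134.3 314.5   1. ] rv 0
d [134.4 314.5 156. ] rv 0
```

View pics/p3.png

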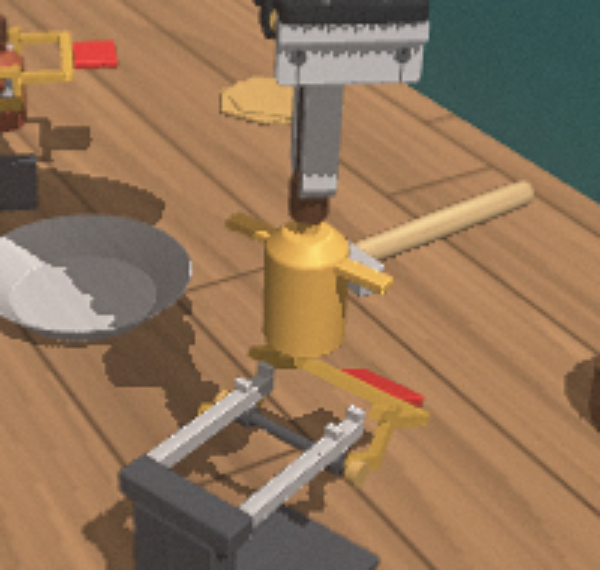

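The pot is off the hook and held upright, with its bottom at about z 176. Next, carry it to the dish.

In the tool's units: 315 mm is 0.42, 302 mm is 0.4027.

Request:
{"op": "nudge_tcp", "data": {"increments": [0.008,0.0187,0,0,0,0,15,0.0267,0.0627,0,0,0,0,15,0.048,0.1133,0,0,0,0,15,0.0707,0.1653,0,0,0,0,15,0.0933,0.2187,0,0,0,0,15,0.116,0.2707,0,0,0,0,15,0.1387,0.324,0,0,0,0,15,0.1573,0.368,0,0,0,0,15,0.172,0.4027,0,0,0,0,15,0.1787,0.42,0,0,0,0,15]}}

```text
clock: 8.98
position: [445.6, 52.5, 255.2]
orientation: [-3.141, -0.0, 2.727]
wrist_force: [0.6, -0.5, -2.5]
gripper_width: 20.2
grasp_force: 30.0
```

Request:
{"op": "nudge_tcp", "data": {"increments": [0,0,0,0,0,0,15,0,0,0.02,0,0,0,15,0,0,0.0467,0,0,0,15,0,0,0.0733,0,0,0,15,0,0,0.1,0,0,0,15,0,0,0.1267,0,0,0,15,0,0,0.1533,0,0,0,15,0,0,0.1733,0,0,0,15,0,0,0.1867,0,0,0,15,0,0,0.1867,0,0,0,15]}}

```text
clock: 10.22
position: [445.4, 51.0, 114.8]
orientation: [-3.141, -0.001, 2.725]
wrist_force: [-1.0, 0.2, -3.4]
gripper_width: 19.7
grasp_force: 30.0
```

```bash
python3 - <<'E'
from h import *
delta([445.3,51,84.5])
s=read_camera("side");
cv2.imwrite("pics/p4.png",cv2.resize(s[150:300,160:300],None,fx=4,fy=4))
E
```

```text
d [ 0.1  0.  30.3] rv 0
```

View pics/p4.png

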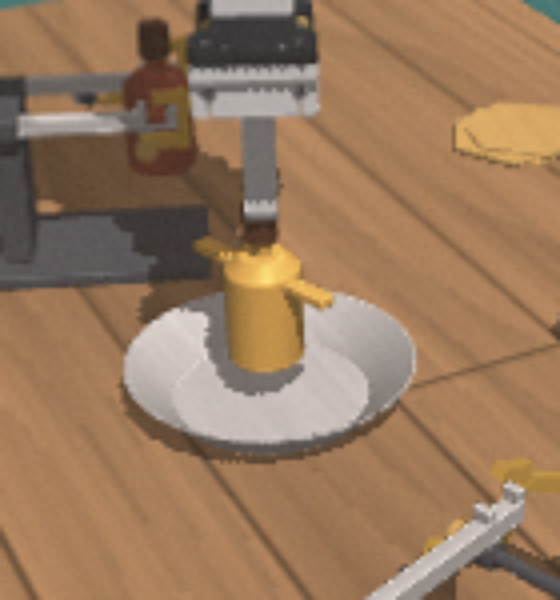

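The pot is upright about 30 mm above the dish centre; its bottom is at crop (265,355) and the dish floor is around (270,395). I'll lower it gently.

In the tool's units: 29 mm is 0.0387, 28 mm is 0.0373.

Request:
{"op": "nudge_tcp", "data": {"increments": [0,0,0.0107,0,0,0,15,0,0,0.02,0,0,0,15,0,0,0.0267,0,0,0,15,0,0,0.032,0,0,0,15,0,0,0.0347,0,0,0,15,0,0,0.036,0,0,0,15,0,0,0.0373,0,0,0,15,0,0,0.0387,0,0,0,15,0,0,0.0387,0,0,0,15]}}

```text
clock: 11.4
position: [445.7, 51.3, 86.3]
orientation: [-3.142, 0.0, 2.726]
wrist_force: [-0.4, 0.5, -3.2]
gripper_width: 20.1
grasp_force: 30.0
```

In the tool's units: 1 mm is 0.0013.

Request:
{"op": "nudge_tcp", "data": {"increments": [0,0,0.0013,0,0,0,15,0,0,0.0013,0,0,0,15]}}

```text
clock: 11.65
position: [445.7, 51.3, 85.2]
orientation: [-3.141, 0.0, 2.726]
wrist_force: [0.8, -1.1, -3.7]
gripper_width: 20.4
grasp_force: 30.0
```

In the tool's units: 1 mm is 0.0013.

Request:
{"op": "nudge_tcp", "data": {"increments": [0,0,0.0013,0,0,0,15,0,0,0.0013,0,0,0,15]}}

```text
clock: 11.9
position: [446.2, 51.4, 84.6]
orientation: [3.141, 0.001, 2.726]
wrist_force: [0.9, 0.9, 3.8]
gripper_width: 19.9
grasp_force: 30.0
```

In the tool's units: 0.7 mm is 0.0009.

Request:
{"op": "nudge_tcp", "data": {"increments": [0,0,0.0009,0,0,0,15,0,0,0.0009,0,0,0,15]}}

```text
clock: 12.15
position: [446.9, 51.6, 84.3]
orientation: [3.14, 0.002, 2.726]
wrist_force: [0.0, 0.9, 11.9]
gripper_width: 20.3
grasp_force: 30.0
```

Contact made (+12 N), so I'll release and retreat.

In the tool's units: -120 mm is -0.16, -80 mm is -0.1067.

Request:
{"op": "nudge_tcp", "data": {"increments": [0,0,-0.0007,0,0,0,15,0,0,-0.0007,0,0,0,30,0,0,-0.0007,0,0,0,50,0,0,-0.0007,0,0,0,60,0,0,-0.0007,0,0,0,60,0,0,-0.0133,0,0,0,60,0,0,-0.0333,0,0,0,60,0,0,-0.0667,0,0,0,60,0,0,-0.1067,0,0,0,60,0,0,-0.16,0,0,0,60]}}

```text
clock: 13.4
position: [445.3, 51.0, 205.3]
orientation: [-3.141, 0.0, 2.725]
wrist_force: [-0.3, 0.0, 0.4]
gripper_width: 60.0
grasp_force: 0.0
```

Request:
{"op": "nudge_tcp", "data": {"increments": [0,0,-0.04,0,0,0,60,0,-0.0533,-0.04,0,0,0,60,0,-0.1067,-0.04,0,0,0,60,0,-0.16,-0.04,0,0,0,60,0,-0.16,-0.04,0,0,0,60,0,-0.16,-0.04,0,0,0,60,0,-0.16,-0.04,0,0,0,60,0,-0.16,-0.04,0,0,0,60]}}

```text
clock: 14.4
position: [397.4, -58.0, 233.6]
orientation: [-3.141, -0.0, 2.727]
wrist_force: [-0.3, -0.2, 0.2]
gripper_width: 59.7
grasp_force: 0.0
```

```bash
python3 - <<'E'
from h import *
s=read_camera("side");t=read_camera("top")
cv2.imwrite("pics/p5.png",cv2.resize(np.hstack([s[150:300,140:310],t[200:350,190:310]]),None,fx=2.7,fy=2.7))
E
```

```text
(no output)
```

View pics/p5.png

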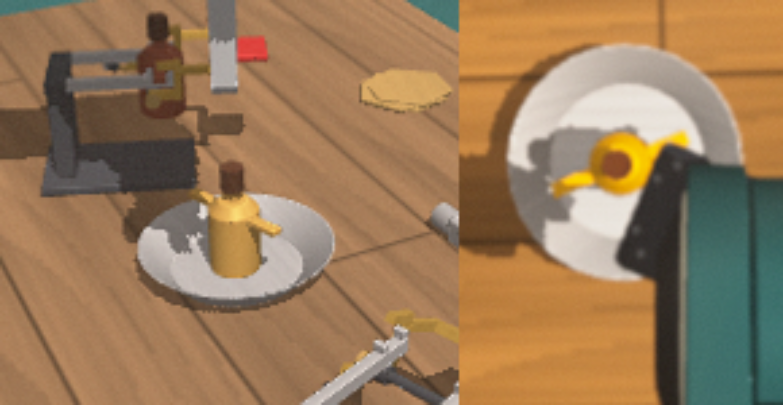

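The pot stands upright in the middle of the dish, with its knob at crop (617,163) and the dish centre at about (625,162). The gripper is clear and the copper pot is undisturbed, so I'm handing in.

```bash
python3 -c "
from workcell import manip, read_camera, camera_params, get_obs
print(manip.finish_job())"
```

```text
the job is handed in; nothing more can be done
None
```

I opened the keeper, lifted the brass pot off its hook and set it upright near the centre of the dish, released; the copper pot was left hanging, and the job was handed in at about 14.5 s (no verdict was returned).

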